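Gauge the autoclaved centrifuge-tube sleeves and sort them

TASK

The two white centrifuge-tube sleeves in the drying tray have been autoclaved and may have shrunk inside: check each one on the steel gauge pin by sliding it straight down as far as it will go with light pressure, never forcing it. Stand a sleeve that slides fully home upright in the blue tray, and put one that sticks part way in the red basket. Take them one at a time, putting the first away before you gauge the second, and do not disturb anything else on the bench.

Things in the scene. Friction and masses are not known exactly. Their poses are not given: they have to be found in the camera images.
- sleeve_1: White plastic centrifuge-tube sleeve: a round tube 30 mm outside, 60 mm long, 30 to 60 g, open at both ends. Its bore is 18 mm wide at each end and for 16 mm in; beyond, it is either 18 mm right through or shrunk to 12.5 mm. Both sleeves look alike outside: the gauge must tell. Starts upright on the drying tray's floor. Origin at its centre, 30 mm from each end; z along the bore.
- sleeve_2: White plastic centrifuge-tube sleeve: a round tube 30 mm outside, 60 mm long, 30 to 60 g, open at both ends. Its bore is 18 mm wide at each end and for 16 mm in; beyond, it is either 18 mm right through or shrunk to 12.5 mm. Both sleeves look alike outside: the gauge must tell. Starts upright on the drying tray's floor. Origin at its centre, 30 mm from each end; z along the bore.
- gauge: Fixed go-gauge: grey foot plate 90 x 90 x 12 mm with bolt heads (17 mm high) near its corners, on it a dark collar 36 mm across, its top 22 mm above the bench, and an upright steel pin 16 mm in diameter standing 52 mm above the collar, the last 8 mm tapering to 8 mm across; pin tip 74 mm above the bench. Origin under the plate's centre, on the bench; z up.
- gauge_seat (a point): Centre of the collar's top face, 22 mm above the bench, on the pin's axis; z up along the pin. A clear sleeve (1 mm play all round) slides down until its lower end rests here, its centre 30 mm above this point. A shrunken one goes about 20 mm onto the pin and stops hard, its centre about 61 mm above this point. Both stops are rigid.
- drying_tray: Fixed shallow metal tray, 130 mm (its x) by 230 mm (its y), 15 mm high (the rolled rim reaches 18 mm), floor 3 mm above the bench, grey pad inside. The sleeves start on its floor at least 80 mm apart. Origin under its centre, on the bench; z up.
- blue_tray: Fixed blue plastic tray for sleeves that pass, 120 mm (its x) by 160 mm (its y) outside, 40 mm high, walls and floor 4 mm thick. Origin under its centre, on the bench; z up.
- red_basket: Fixed red slotted basket for sleeves that fail, same size as the blue tray: 120 mm (its x) by 160 mm (its y) outside, 40 mm high, walls and floor 4 mm thick. Origin under its centre, on the bench; z up. The two change places from run to run.
- cap_1: Bystander: red screw cap 19 mm across and 13 mm high, lying in the drying tray between the sleeves. Origin under its centre.
- cap_2: Bystander: another red screw cap, the same size, in the drying tray. Origin under its centre.
- reagent_bottle: Bystander: amber bottle with white cap, 76 mm across, 165 mm tall, standing beyond the drying tray and gauge. Origin under its centre.
- beaker: Bystander: glass beaker, 70 mm across, 90 mm tall, standing beyond the drying tray and gauge. Origin under its centre.
- vial: Bystander: small amber vial, 28 mm across, 50 mm tall, standing between the amber bottle and the beaker. Origin under its centre.
- marker: Bystander: white marker pen with black cap, 125 mm long, 16 mm high, lying to the left of the blue tray and red basket. Origin under its middle, x along the pen.
- wash_bottle: Bystander: white squeeze bottle with red cap, 62 mm across, 150 mm tall, standing beyond the drying tray's right end. Origin under its centre.
Things that resemble listed ones, but are neither listed nor needed, are in the scene too. Leave any pink or turquoise look-alike of the sleeve_2 alone.

How it is judged:
By the outcome, as a careful person would: the job done as asked, in the order asked, and still so for the second after the job is handed in, with the robot touching nothing.
It also fails if it takes over 72 s, if anything falls off the work surface, if the arm or the gripper's body presses on something with over 40 N, if the wrist force passes 120 N, or if a joint passes its speed limit or range.

ROBOT

A 6-joint arm with a two-finger parallel gripper is mounted at the origin on the work surface. World frame = base frame: x ahead of the robot, y to its left, z up, the work surface at z = 0. Lengths are in m, angles in degrees, forces in N, time in s.
With the tool pointing down it reaches from about 0.25 to 0.8 m from the base axis. Payload 8.5 kg.
Tool frame: the origin (TCP) lies on the front face of the gripper's body, between the roots of the fingers; the fingertips stand 73 mm ahead of it and the grasp point (between the pads) lies 54 mm ahead of it; z points along the fingers, y is the direction in which the jaws open and shut (so a half turn about z gives the same grasp; the last joint's range is limited). The gripper opens to 85 mm and grips with 20 to 120 N. Pads are 22 mm wide; open, the fingers measure 114 mm over their backs; the gripper's body (76 mm by 85 mm) begins 54 mm behind the grasp point. The pads swing forward as they close: fully open they stand 13 mm farther back than shut.
Start: joints at [-69.156, 13.648, -0.773, 75.585, 0, 90], TCP at [0.187, -0.491, 0.304] pointing down, gripper open.
Joint ranges: [-152.45, 152.45], [-59.26, 108.67], [-65.41, 83.53], [-104.44, 129.93], [-82.83, 76.93], [-180, 180]. Speed limits (degrees/s): [127.2, 127.2, 159.86, 180, 180, 180].

INTERFACE

Orientations are given as a 3x3 rotation matrix whose columns are the frame's x, y, z axes.
In Python, from rig import ctrl, imaging gives the robot as it stands.
- The arm moves only by the tool drive_tool, never from a script. Its arguments are lists of equal length, an entry for each row: "dr": the turn, a rotation vector about the tool's x, y, z in degrees, a list of three; "linear": the shift along the tool's x, y, z in m, a list of three; "jaw": the gripper command: -1 is fully open, 1 is shut, values between are in proportion. In form: {"dr": [[wx, wy, wz], ...], "linear": [[tx, ty, tz], ...], "jaw": [jaw, ...]}. A call has 1 to 5 rows; each row is the pose to reach, as a shift and turn from the pose measured when the call began, along the tool's axes at that moment; what a row does not reach only later rows make up. A row lasts 1/8 s, in which the tool goes at most 62.5 mm and 10.7 degrees, less where a joint would pass 70% of its speed; a pose out of reach is approached as far as the arm can. A call with a gripper value outside its range is refused whole. The fingers move at their own pace and stop on an object; "force" is the grip in N (left out, the last holds). Time passes only in rows, so rows that repeat a pose let the fingers close. It gives the time, the measured TCP pose, the force and the opening at its end, in the units of the state.
- ctrl.get_state(): the state, without advancing time (a new reading comes with each control period).
- imaging.snapshot(name): name is "scene" or "top" or "wrist"; returns the picture (384x512x3 uint8, red, green, blue); there is no depth.
- imaging.camera_info(name): a dict with "intrinsics" (3x3 intrinsics, pixels), "D" ([k1, k2, p1, p2, k3] as OpenCV has them; the pictures are not rectified), "rvec" (rotation vector, rad) and "tvec" (3), from world to camera coordinates, as OpenCV has them; the wrist camera has in their place "mount" (4x4, takes a point from camera to tool coordinates, whose origin is the TCP and whose axes are the flange's). Camera axes: x right, y down, z forward; pixel columns grow to the right and rows downward; lengths in m; the calibration is good to about 2 mm. A picture is of the moment at which its call begins: read the wrist's pose just before it. camera_info takes no time and is no camera call.
- ctrl.close_job(): hands the job in, once; it reports no verdict.
The state is a dict: "time": time; "q": joint angles; "qd": joint speeds; "joint_torque": joint torques, N m; "position": TCP position; "ee_rot": TCP orientation; "contact_force": force on the tool from outside, world axes, zero at the start; "ft_torque": the same for the moment, N m; "finger_gap": finger opening in m.
Only numpy, scipy, OpenCV 4.12 (cv2) and the standard library are available. Lean on these libraries where they do the work, as an engineer would, in place of code of your own. Each camera call takes 0.05 s, during which the arm holds its last target.

## Working session

There is one attempt and no reset: what is moved stays moved. The work goes in short steps, Python scripts to look and compute and a tool call to move; the robot and the scene stay as the last step left them, time stands still between calls to the robot, and variables do not carry over. Pictures are saved under pics/ and viewed, and the job is handed in when it is done.

Besides the shell and the picture viewer there is one more tool, called in YAML: its name, and indented under it one key for each argument. drive_tool: Moves the arm, as the interface text tells. Its arguments: {"type":"object","properties":{"dr":{"type":"array"},"linear":{"type":"array"},"jaw":{"type":"array"},"force":{"type":"number"}},"required":["dr","linear","jaw"]}

```bash
mkdir -p pics; ls
python3 - <<'E'
from rig import ctrl, imaging
import cv2
s=ctrl.get_state();print(s)
for n in ("scene","top","wrist"):
    im=imaging.snapshot(n);cv2.imwrite(f"pics/{n}0.png",im[:,:,::-1])
    print(n,imaging.camera_info(n))
E
```

```text
pics
{'time': 0.0, 'q': array([-6.91565256e+01,  1.36799432e+01, -8.17769564e-01,  7.55843575e+01,
       -2.56248620e-04,  8.99989869e+01]), 'qd': array([-0.07891949, -0.09254716, -0.10826675,  0.00108547,  0.10428308,
        0.0195074 ]), 'joint_torque': array([ 1.40128570e-03, -5.38780189e+01,  3.46439159e+01,  1.83942000e-02,
        3.90576279e-04, -1.99089675e-05]), 'position': array([ 0.18668847, -0.49034272,  0.30328122]), 'ee_rot': array([[ 9.34549669e-01,  3.55832338e-01, -5.13849114e-04],
       [ 3.55832709e-01, -9.34548712e-01,  1.33706222e-03],
       [-4.44705059e-06, -1.43239538e-03, -9.99998974e-01]]), 'contact_force': array([-0.7948983 , -0.17819538, -0.89895306]), 'ft_torque': array([ 0.00481442, -0.05282016,  0.00026153]), 'finger_gap': 0.08529520434549831}
scene {'intrinsics': array([[406.70747603,   0.        , 257.66525818],
       [  0.        , 406.70747603, 194.72418844],
       [  0.        ,   0.        ,   1.        ]]), 'D': array([-0.12897225,  0.        ,  0.        ,  0.        ,  0.        ]), 'rvec': array([ 2.25215528,  1.42684079, -0.37687113]), 
[... 321 characters left out ...]
y([ 2.20238601, -2.19152084,  0.08277496]), 'tvec': array([-0.05198796,  0.61554431,  1.34980819])}
wrist {'intrinsics': array([[294.4355683 ,   0.        , 255.38067267],
       [  0.        , 294.4355683 , 189.25995289],
       [  0.        ,   0.        ,   1.        ]]), 'D': array([-0.0106145,  0.       ,  0.       ,  0.       ,  0.       ]), 'mount': array([[-1.62403096e-04, -9.59465852e-01, -2.81824861e-01,
         7.16538678e-02],
       [ 9.99999230e-01,  1.91003559e-04, -1.22652190e-03,
        -1.65284642e-04],
       [ 1.23063543e-03, -2.81824843e-01,  9.59465082e-01,
        -7.01987198e-02],
       [ 0.00000000e+00,  0.00000000e+00,  0.00000000e+00,
         1.00000000e+00]])}
```

View pics/scene0.png

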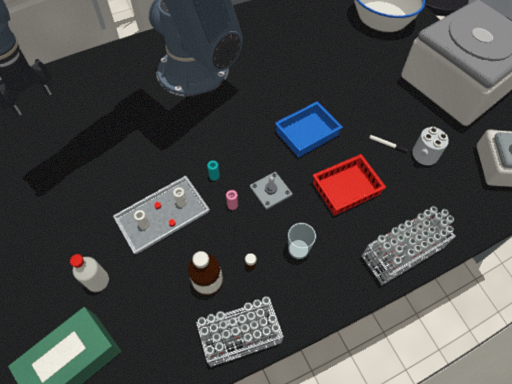

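View pics/top0.png

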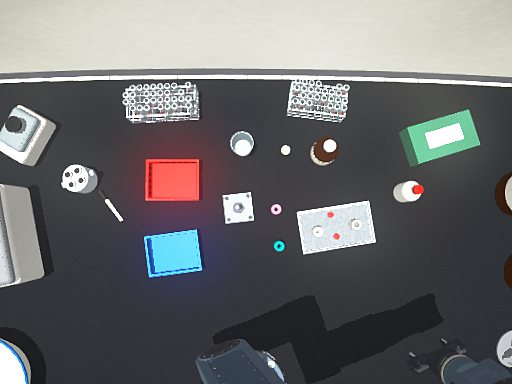

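View pics/wrist0.png

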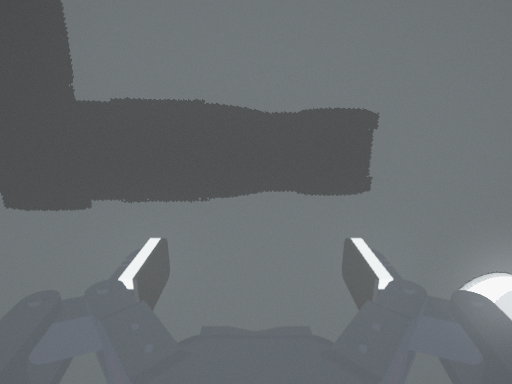

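The scene view shows the white sleeves in the tray at about (140,219) and (180,196). In the top view they are at about (318,231) and (356,225). Look-alikes in the top view are pink at (276,209) and turquoise at (279,246). The vial cap at (285,150) and the caps at (331,214) and (336,237) could also be confused with them. I'll choose the two white tubes inside the drying tray and check that in a crop.

```bash
cat > h.py <<'E'
import numpy as np, cv2
from rig import ctrl, imaging
def cam(n,s=None):
    c=imaging.camera_info(n);K=c['intrinsics'];D=c['D']
    if 'rvec' in c:
        R=cv2.Rodrigues(c['rvec'])[0];t=np.array(c['tvec'])
    else:
        s=s or ctrl.get_state();T=np.eye(4);T[:3,:3]=s['ee_rot'];T[:3,3]=s['position']
        T=np.linalg.inv(T@c['mount']);R=T[:3,:3];t=T[:3,3]
    return K,D,R,t
def p2w(C,uv,z):
    K,D,R,t=C
    uv=np.array(uv,float).reshape(-1,1,2)
    n=cv2.undistortPoints(uv,K,D).reshape(-1,2)
    d=np.c_[n,np.ones(len(n))]@R; o=-R.T@t
    return o+d*((z-o[2])/d[:,2])[:,None]
def w2p(C,P):
    K,D,R,t=C
    return cv2.projectPoints(np.array(P,float).reshape(-1,3),cv2.Rodrigues(R)[0],t,K,D)[0].reshape(-1,2)
E
python3 - <<'E'
from h import *
C=cam("top")
for n,uv,z in [("s1",(318,231),.063),("s2",(356,225),.063),("pink",(276,209),.06),("turq",(279,246),.06),("gauge tip",(238.5,207.5),.074),("red",(173,180),.04),("blue",(174,253),.04),("tray tl",(298,213),.018),("tray tr",(370,202),.018),("tray br",(375,241),.018),("tray bl",(304,253),.018),('beaker',(241,143),.09),('amb',(328,146),.165),('wash',(418,189),.15)]:
    print(n,p2w(C,uv,z).round(3))
im=cv2.imread("pics/top0.png")[130:290,130:400]
cv2.imwrite("pics/topc.png",cv2.resize(im,None,fx=2.9,fy=2.9,interpolation=cv2.INTER_CUBIC))
im=cv2.imread("pics/scene0.png")[110:270,100:310]
cv2.imwrite("pics/scenec.png",cv2.resize(im,None,fx=3.6,fy=3.6,interpolation=cv2.INTER_CUBIC))
E
```

```text
s1 [[ 0.5   -0.22   0.063]]
s2 [[ 0.519 -0.338  0.063]]
pink [[ 0.567 -0.091  0.06 ]]
turq [[ 0.454 -0.101  0.06 ]]
gauge tip [[0.571 0.023 0.074]]
red [[0.656 0.23  0.04 ]]
blue [[0.429 0.224 0.04 ]]
tray tl [[ 0.556 -0.163  0.018]]
tray tr [[ 0.592 -0.394  0.018]]
tray br [[ 0.467 -0.409  0.018]]
tray bl [[ 0.43  -0.182  0.018]]
beaker [[0.765 0.017 0.09 ]]
amb [[ 0.745 -0.235  0.165]]
wash [[ 0.624 -0.503  0.15 ]]
```

View pics/topc.png

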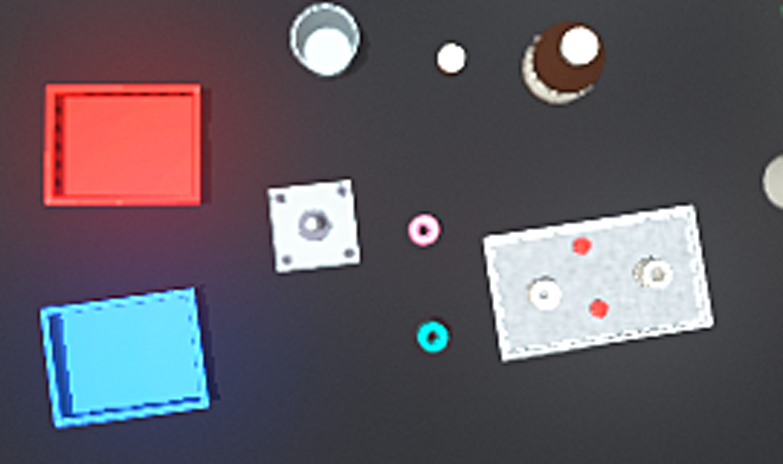

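View pics/scenec.png

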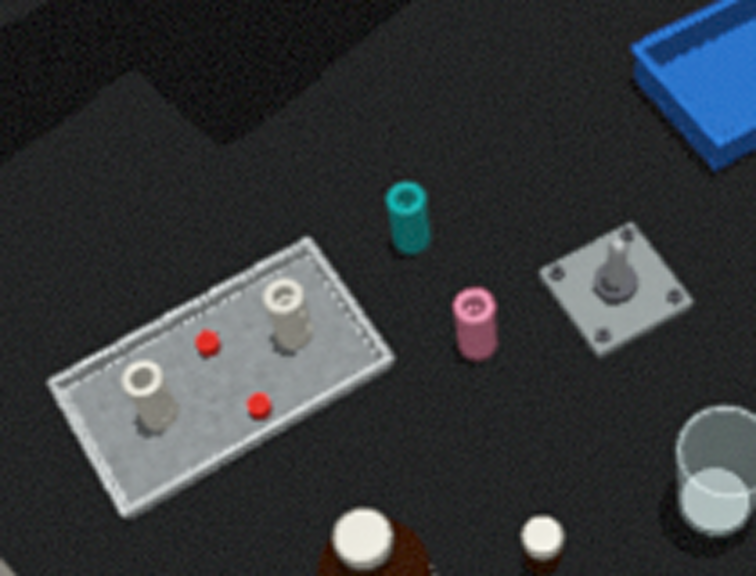

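The crops confirm two white tubes in the grey-padded tray, at crop pixels (544,293) and (656,273), which are full-image (318,231) and (356,225). The pink and turquoise tubes are outside the tray. I'll move above the nearer white sleeve first.

```bash
cat >> h.py <<'E'
def go(P,yaw=None):
    s=ctrl.get_state();R=s['ee_rot'];d=np.array(P)-s['position']
    l=R.T@d
    print("t",round(s['time'],2),"pos",s['position'].round(4),"F",s['contact_force'].round(1),"gap",round(s['finger_gap'],4),"-> shift",l.round(4),"dist",np.linalg.norm(d).round(3))
    # vertical correction
    y=np.arctan2(R[1,0],R[0,0]) if yaw is None else np.radians(yaw)
    Rt=np.array([[np.cos(y),np.sin(y),0],[np.sin(y),-np.cos(y),0],[0,0,-1]])
    print("dr",np.degrees(cv2.Rodrigues(R.T@Rt)[0].ravel()).round(2),"yaw",np.degrees(np.arctan2(R[1,0],R[0,0])).round(2))
E
python3 - <<'E'
from h import *
go([.50,-.22,.25])
E
```

```text
t 0.15 pos [ 0.1867 -0.4904  0.3034] F [-0.   0.1  0.7] gap 0.0854 -> shift [ 0.389  -0.1412  0.0536] dist 0.417
dr [-0.07  0.   -0.  ] yaw 20.84
```

drive_tool:
  dr:
    - [0,0,0]
    - [0,0,0]
    - [0,0,0]
    - [0,0,0]
    - [0,0,0]
  linear:
    - [0.05,-0.018,0.007]
    - [0.1,-0.036,0.014]
    - [0.155,-0.056,0.02]
    - [0.21,-0.076,0.027]
    - [0.265,-0.096,0.034]
  jaw: [-1,-1,-1,-1,-1]
  force: 40

```text
time: 0.78
position: [0.4013, -0.305, 0.2692]
ee_rot: [[0.935, 0.356, -0.0], [0.356, -0.935, 0.001], [-0.0, -0.001, -1.0]]
contact_force: [-0.0, -0.4, 0.3]
finger_gap: 0.0852
```

Run:
```python
from h import *
go([.50,-.22,.25])
```

```text
t 0.78 pos [ 0.4013 -0.305   0.2692] F [-0.  -0.4  0.3] gap 0.0852 -> shift [ 0.1224 -0.0443  0.0193] dist 0.132
dr [-0.06  0.   -0.  ] yaw 20.83
```

drive_tool:
  dr:
    - [0,0,0]
    - [0,0,0]
    - [0,0,0]
    - [0,0,0]
  linear:
    - [0.045,-0.016,0.007]
    - [0.09,-0.032,0.014]
    - [0.122,-0.044,0.019]
    - [0.122,-0.044,0.019]
  jaw: [-1,-1,-1,-1]

```text
time: 1.27
position: [0.5009, -0.2188, 0.2494]
ee_rot: [[0.934, 0.359, -0.001], [0.359, -0.934, 0.002], [-0.001, -0.002, -1.0]]
contact_force: [-0.4, 0.5, -0.3]
finger_gap: 0.0851
```

Run:
```python
from h import *
s=ctrl.get_state();im=imaging.snapshot("wrist");cv2.imwrite("pics/w1.png",im[:,:,::-1])
import pickle;pickle.dump(s,open("s1.pkl","wb"))
go([.50,-.22,.25])
print(w2p(cam("wrist",s),[[.5,-.22,.063],[.5,-.22,.003]]))
```

```text
t 1.32 pos [ 0.5    -0.2197  0.2497] F [ 0.  -0.1  0. ] gap 0.0858 -> shift [-0.0001  0.0003 -0.0003] dist 0.0
dr [-0.1   0.06 -0.  ] yaw 20.95
[[257.2213111  186.52154334]
 [257.07378438 171.61889768]]
```

View pics/w1.png

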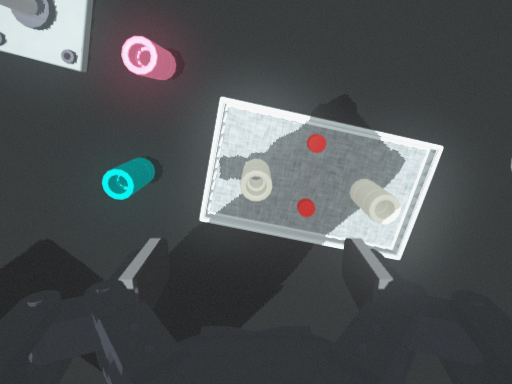

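Run:
```python
from h import *
im=cv2.imread("pics/w1.png")[145:235,225:425]
cv2.imwrite("pics/w1c.png",cv2.resize(im,None,fx=4,fy=4,interpolation=cv2.INTER_CUBIC))
```

```text
(no output)
```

View pics/w1c.png

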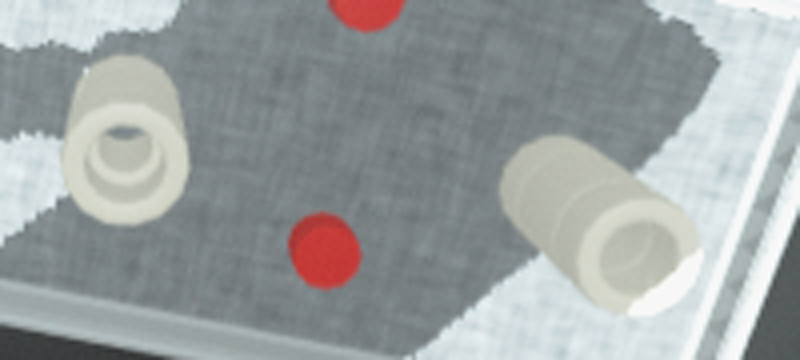

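The crop shows the near sleeve's ring at (126,164), which is full-image (256.5,186). The far one is at (638,257), which is (384.5,209).

Run:
```python
from h import *
import pickle;s=pickle.load(open("s1.pkl","rb"))
C=cam("wrist",s)
P=p2w(C,[(256.5,186),(384.5,209.2)],.063);print(P)
go([*P[0][:2],.101])
```

```text
[[ 0.50022337 -0.21921378  0.063     ]
 [ 0.52201427 -0.33803178  0.063     ]]
t 1.32 pos [ 0.5    -0.2197  0.2497] F [ 0.  -0.1  0. ] gap 0.0858 -> shift [ 5.000e-04 -1.000e-04  1.487e-01] dist 0.149
dr [-0.1   0.06 -0.  ] yaw 20.95
```

drive_tool:
  dr:
    - [0,0,0]
    - [0,0,0]
    - [0,0,0]
    - [0,0,0]
    - [0,0,0]
  linear:
    - [0,0,0.045]
    - [0,0,0.09]
    - [0,0,0.125]
    - [0,0,0.148]
    - [0,0,0.148]
  jaw: [-1,-1,-1,-1,-1]

```text
time: 1.95
position: [0.498, -0.2199, 0.1005]
ee_rot: [[0.934, 0.356, -0.005], [0.356, -0.934, 0.002], [-0.004, -0.004, -1.0]]
contact_force: [-1.8, 0.4, 0.1]
finger_gap: 0.0856
```

drive_tool:
  dr:
    - [0,0,0]
    - [0,0,0]
    - [0,0,0]
    - [0,0,0]
    - [0,0,0]
  linear:
    - [0,0,0]
    - [0,0,0]
    - [0,0,0]
    - [0,0,0]
    - [0,0,0]
  jaw: [0,1,1,1,1]
  force: 40

```text
time: 2.58
position: [0.4984, -0.2201, 0.1015]
ee_rot: [[0.934, 0.356, -0.003], [0.356, -0.934, 0.002], [-0.003, -0.003, -1.0]]
contact_force: [-0.6, -0.2, 6.2]
finger_gap: 0.0286
```

Run:
```python
from h import *
go([.50,-.22,.2])
im=imaging.snapshot("wrist");cv2.imwrite("pics/w2.png",im[:,:,::-1])
```

```text
t 2.58 pos [ 0.4984 -0.2201  0.1015] F [-0.6 -0.2  6.2] gap 0.0286 -> shift [ 0.0012  0.0002 -0.0985] dist 0.099
dr [-0.15  0.15 -0.  ] yaw 20.88
```

View pics/w2.png

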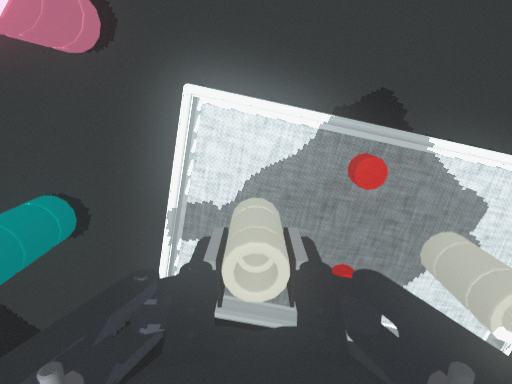

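The sleeve is between the pads, with its top ring at about (257,272). Lifting.

drive_tool:
  dr:
    - [0,0,0]
    - [0,0,0]
    - [0,0,0]
    - [-0.15,0.15,0]
  linear:
    - [0,0,-0.03]
    - [0,0,-0.07]
    - [0,0,-0.11]
    - [0,0,-0.12]
  jaw: [1,1,1,1]

```text
time: 3.12
position: [0.4999, -0.2206, 0.2243]
ee_rot: [[0.934, 0.357, 0.004], [0.357, -0.934, -0.002], [0.003, 0.003, -1.0]]
contact_force: [-0.1, -1.1, -1.4]
finger_gap: 0.0289
```

Run:
```python
from h import *
go([.571,.023,.215])
s=ctrl.get_state()
im=imaging.snapshot("wrist");cv2.imwrite("pics/w3.png",im[:,:,::-1])
im=im[:,:,::-1][200:340,190:330];cv2.imwrite("pics/w3c.png",cv2.resize(im,None,fx=4,fy=4,interpolation=cv2.INTER_CUBIC))
R=s['ee_rot'];p=s['position']
for x in (-.004,0,.004):
    print(x,w2p(cam("wrist",s),[p+R@np.array([x,0,z]) for z in (.036,.038,.04)]))
```

```text
t 3.12 pos [ 0.4999 -0.2206  0.2243] F [-0.1 -1.1 -1.4] gap 0.0289 -> shift [ 0.1533 -0.2023  0.0091] dist 0.254
dr [ 0.18 -0.18 -0.  ] yaw 20.89
-0.004 [[256.11327949 291.06860251]
 [256.10788476 288.18983864]
 [256.10265083 285.39745294]]
0 [[256.11865298 282.78336209]
 [256.11312113 280.00498258]
 [256.10775587 277.31078565]]
0.004 [[256.12411582 274.33880561]
 [256.11844305 271.66532747]
 [256.11294289 269.07365029]]
```

View pics/w3c.png

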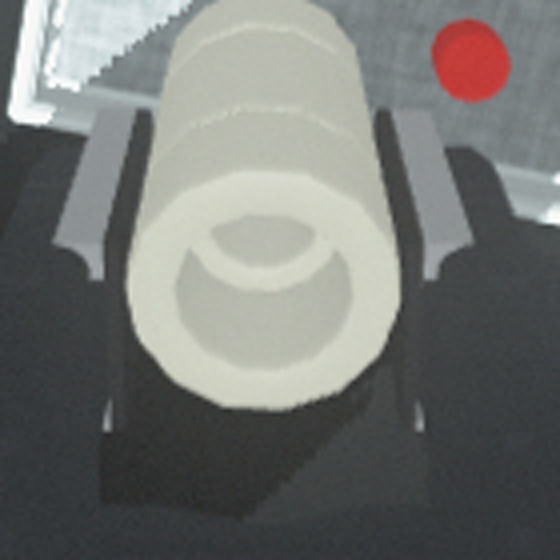

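The sleeve is held upright, with its ring centred at about (256,272.5). Next I go to a point short of the gauge to see the pin.

Run:
```python
from h import *
go([.515,.002,.225])
```

```text
t 3.17 pos [ 0.4997 -0.2206  0.2241] F [0.3 0.3 0.1] gap 0.0288 -> shift [ 0.0937 -0.2025 -0.0012] dist 0.223
dr [ 0.17 -0.17 -0.  ] yaw 20.89
```

drive_tool:
  dr:
    - [0,0,0]
    - [0,0,0]
    - [0,0,0]
    - [0.1,-0.1,0]
    - [0.15,-0.15,0]
  linear:
    - [0.02,-0.045,0]
    - [0.043,-0.092,0]
    - [0.066,-0.143,0]
    - [0.088,-0.19,-0.001]
    - [0.094,-0.202,-0.001]
  jaw: [1,1,1,1,1]

```text
time: 3.8
position: [0.5149, 0.0043, 0.2237]
ee_rot: [[0.933, 0.36, -0.001], [0.36, -0.933, 0.0], [-0.001, -0.001, -1.0]]
contact_force: [-0.0, 0.7, -0.8]
finger_gap: 0.0287
```

drive_tool:
  dr:
    - [0,0,0]
    - [0,0,0]
  linear:
    - [0,0,0]
    - [0,0,0]
  jaw: [1,1]

```text
time: 4.05
position: [0.5146, 0.0035, 0.2231]
ee_rot: [[0.933, 0.359, -0.002], [0.359, -0.933, -0.0], [-0.002, -0.001, -1.0]]
contact_force: [0.7, -0.6, -0.7]
finger_gap: 0.0291
```

Run:
```python
from h import *
go([.571,.023,.215])
s=ctrl.get_state()
im=imaging.snapshot("wrist");cv2.imwrite("pics/w4.png",im[:,:,::-1])
import pickle;pickle.dump(s,open("s4.pkl","wb"))
print(w2p(cam("wrist",s),[[.571,.023,.074],[.571,.023,.022]]))
im=im[:,:,::-1];cv2.imwrite("pics/w4c.png",cv2.resize(im[50:230,170:350],None,fx=3.3,fy=3.3,interpolation=cv2.INTER_CUBIC))
im=imaging.snapshot("top")[:,:,::-1];cv2.imwrite("pics/top4.png",im)
```

```text
t 4.05 pos [0.5146 0.0035 0.2231] F [ 0.7 -0.6 -0.7] gap 0.0291 -> shift [0.0596 0.0021 0.0079] dist 0.06
dr [-0.04  0.13 -0.  ] yaw 21.05
[[258.98432564 119.62120702]
 [258.41625063 116.31171571]]
```

View pics/w4.png

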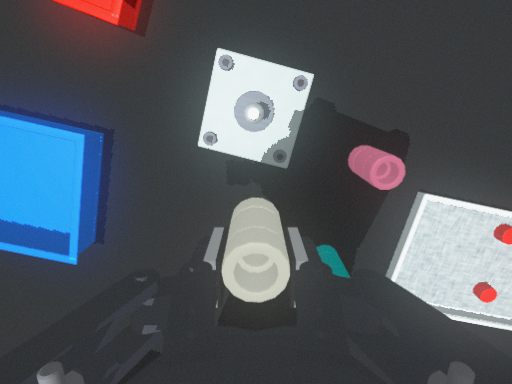

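View pics/w4c.png

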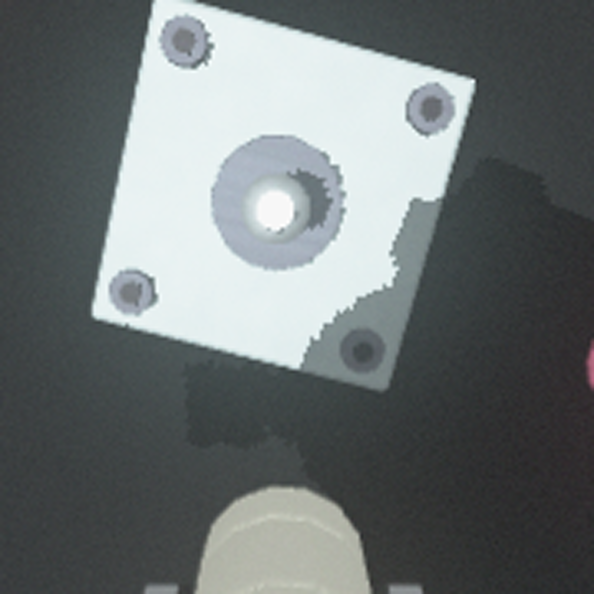

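The pin tip is at (253.3,113.6) and the collar centre at (254.2,111.2).

Run:
```python
from h import *
import pickle;s=pickle.load(open("s4.pkl","rb"))
C=cam("wrist",s)
print(p2w(C,(253.3,113.6),.074),p2w(C,(254.2,111.2),.022),p2w(C,(253.8,109.8),.017))
T=cam("top")
for uv in [(239.3,206.6),(238.5,207.5)]: print(p2w(T,uv,.074))
R=s['ee_rot'];p=s['position']
# sleeve in hand in tool frame, from ring px at z tool .038
for z in (.036,.038,.040):
    q=p2w(C,(256.2,272.2),p[2]-z)[0];print((R.T@(q-p)).round(4))
im=cv2.imread("pics/top4.png")[170:250,200:280];cv2.imwrite("pics/top4c.png",cv2.resize(im,None,fx=7,fy=7,interpolation=cv2.INTER_CUBIC))
im=cv2.imread("pics/top0.png")[170:250,200:280];cv2.imwrite("pics/top0c.png",cv2.resize(im,None,fx=7,fy=7,interpolation=cv2.INTER_CUBIC))
```

```text
[[0.5734792  0.02836454 0.074     ]] [[0.57378201 0.0281088  0.022     ]] [[0.57465524 0.02886298 0.017     ]]
[[0.5733975  0.02078485 0.074     ]]
[[0.57065971 0.02318645 0.074     ]]
[0.005 0.    0.036]
[0.0037 0.     0.038 ]
[0.0025 0.     0.04  ]
```

View pics/top0c.png

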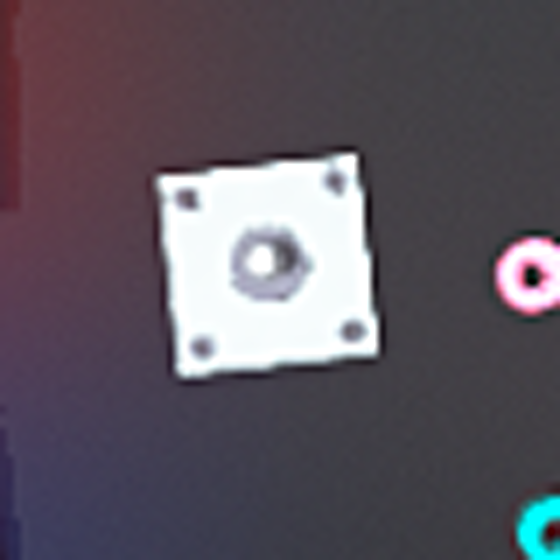

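Run:
```python
from h import *
print(p2w(cam("top"),(237.7,207.1),.074))
go([.5705,.0266,.19])
```

```text
[[0.57185756 0.02561714 0.074     ]]
t 4.15 pos [0.5148 0.0032 0.2234] F [ 0.6 -0.3 -0. ] gap 0.029 -> shift [ 0.0605 -0.0019  0.0333] dist 0.069
dr [-0.03  0.09 -0.  ] yaw 20.99
```

drive_tool:
  dr:
    - [0,0,0]
    - [0,0,0]
    - [0,0.09,0]
    - [0,0.09,0]
  linear:
    - [0.03,-0.001,0]
    - [0.06,-0.002,0.01]
    - [0.0605,-0.002,0.034]
    - [0.0605,-0.002,0.034]
  jaw: [1,1,1,1]

```text
time: 4.65
position: [0.5696, 0.0257, 0.1877]
ee_rot: [[0.934, 0.357, -0.004], [0.357, -0.934, 0.0], [-0.003, -0.002, -1.0]]
contact_force: [-0.1, 0.1, 0.3]
finger_gap: 0.0291
```

Run:
```python
from h import *
go([.5705,.0266,.165])
for n in ("wrist","scene"):
    im=imaging.snapshot(n)[:,:,::-1];cv2.imwrite(f"pics/{n}5.png",im)
cv2.imwrite("pics/scene5c.png",cv2.resize(im[130:230,220:340],None,fx=5,fy=5,interpolation=cv2.INTER_CUBIC))
```

```text
t 4.65 pos [0.5696 0.0257 0.1877] F [-0.1  0.1  0.3] gap 0.0291 -> shift [ 0.0012 -0.0004  0.0227] dist 0.023
dr [-0.09  0.2  -0.  ] yaw 20.92
```

View pics/wrist5.png

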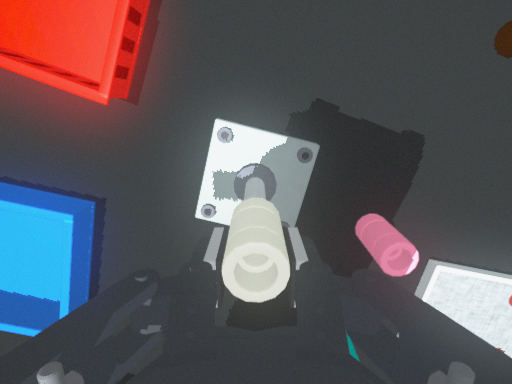

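View pics/scene5c.png

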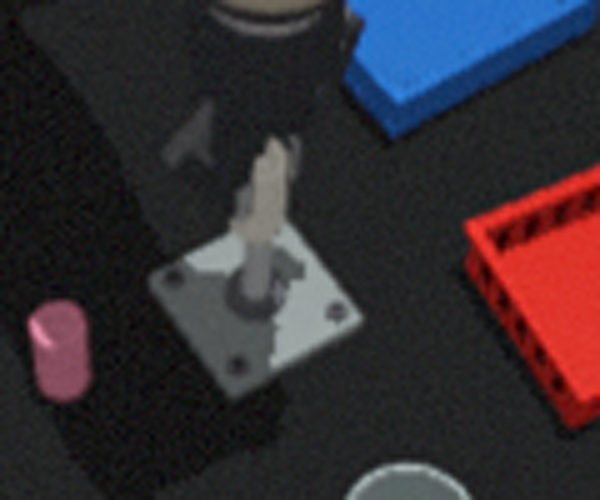

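In both views the sleeve is lined up above the pin.

drive_tool:
  dr:
    - [0,0.1,0]
    - [-0.1,0.2,0]
    - [-0.1,0.2,0]
  linear:
    - [0.001,0,0.006]
    - [0.0012,-0.0004,0.013]
    - [0.0012,-0.0004,0.018]
  jaw: [1,1,1]

```text
time: 5.12
position: [0.5711, 0.0267, 0.1714]
ee_rot: [[0.934, 0.357, 0.003], [0.357, -0.934, 0.0], [0.003, 0.001, -1.0]]
contact_force: [0.2, 1.0, -0.8]
finger_gap: 0.029
```

Run:
```python
from h import *
go([.5705,.0266,.160])
print(ctrl.get_state()['ft_torque'])
```

```text
t 5.12 pos [0.5711 0.0267 0.1714] F [ 0.2  1.  -0.8] gap 0.029 -> shift [-0.0006 -0.0002  0.0114] dist 0.011
dr [ 0.07 -0.18 -0.  ] yaw 20.92
[-0.00181927  0.02420779  0.03082755]
```

drive_tool:
  dr:
    - [0,-0.1,0]
    - [0,-0.1,0]
    - [0,-0.1,0]
  linear:
    - [-0.0004,0,0.003]
    - [-0.0004,0,0.006]
    - [-0.0004,0,0.008]
  jaw: [1,1,1]

```text
time: 5.5
position: [0.5708, 0.0266, 0.1633]
ee_rot: [[0.934, 0.357, 0.002], [0.357, -0.934, -0.001], [0.001, 0.001, -1.0]]
contact_force: [0.1, -0.8, -1.4]
finger_gap: 0.0291
```

Run:
```python
from h import *
go([.5705,.0266,.155])
print(ctrl.get_state()['ft_torque'])
```

```text
t 5.5 pos [0.5708 0.0266 0.1633] F [ 0.1 -0.8 -1.4] gap 0.0291 -> shift [-0.0003 -0.0001  0.0083] dist 0.008
dr [ 0.06 -0.08 -0.  ] yaw 20.93
[ 0.03371476  0.06471729 -0.00096347]
```

drive_tool:
  dr:
    - [0,0,0]
    - [0,0,0]
    - [0,-0.08,0]
  linear:
    - [-0.0002,0,0.002]
    - [-0.0002,0,0.005]
    - [-0.0002,0,0.007]
  jaw: [1,1,1]

```text
time: 5.88
position: [0.5706, 0.0265, 0.1561]
ee_rot: [[0.934, 0.357, 0.0], [0.357, -0.934, -0.001], [-0.0, 0.001, -1.0]]
contact_force: [0.8, 0.0, 0.3]
finger_gap: 0.0288
```

drive_tool:
  dr:
    - [0,0,0]
    - [0,0,0]
  linear:
    - [0,0,0.002]
    - [0,0,0.003]
  jaw: [1,1]

```text
time: 6.12
position: [0.5706, 0.0265, 0.1529]
ee_rot: [[0.934, 0.357, 0.0], [0.357, -0.934, -0.001], [-0.0, 0.001, -1.0]]
contact_force: [0.1, 0.5, -1.0]
finger_gap: 0.029
```

drive_tool:
  dr:
    - [0,0,0]
    - [0,0,0]
  linear:
    - [0,0,0.001]
    - [0,0,0.002]
  jaw: [1,1]

```text
time: 6.38
position: [0.571, 0.0268, 0.1513]
ee_rot: [[0.934, 0.357, 0.001], [0.357, -0.934, -0.0], [0.001, 0.001, -1.0]]
contact_force: [0.6, 2.6, 4.9]
finger_gap: 0.0289
```

drive_tool:
  dr:
    - [0,0,0]
    - [0,0,0]
  linear:
    - [0,0,0.001]
    - [0,0,0.0015]
  jaw: [1,1]

```text
time: 6.62
position: [0.5712, 0.027, 0.1507]
ee_rot: [[0.934, 0.358, 0.002], [0.358, -0.934, 0.0], [0.002, 0.001, -1.0]]
contact_force: [-3.0, 1.1, 12.5]
finger_gap: 0.0288
```

The first sleeve stopped hard at TCP z≈0.151 (12 N), with its lower end about 20–21 mm onto the pin. That is the predicted shrunken stop, so it fails. I'll lift it off and take it to the red basket.

drive_tool:
  dr:
    - [0,0,0]
    - [0,0,0]
    - [0,-0.1,0]
    - [0,-0.1,0]
  linear:
    - [-0.0006,0,-0.01]
    - [-0.0006,0,-0.035]
    - [-0.0006,0,-0.075]
    - [-0.0006,0,-0.09]
  jaw: [1,1,1,1]

```text
time: 7.12
position: [0.571, 0.0267, 0.2431]
ee_rot: [[0.934, 0.357, 0.004], [0.357, -0.934, -0.001], [0.003, 0.002, -1.0]]
contact_force: [-0.3, 1.3, -1.1]
finger_gap: 0.0289
```

Run:
```python
from h import *
go([.677,.229,.24])
s=ctrl.get_state()
im=imaging.snapshot("wrist")[:,:,::-1];cv2.imwrite("pics/w6.png",im)
C=cam("wrist",s)
print(p2w(C,[(0,0),(100,100)],.04))
```

```text
t 7.12 pos [0.571  0.0267 0.2431] F [-0.3  1.3 -1.1] gap 0.0289 -> shift [ 0.1713 -0.1511  0.0033] dist 0.228
dr [ 0.11 -0.18 -0.  ] yaw 20.95
[[0.64002354 0.27834465 0.04      ]
 [0.59149414 0.18299784 0.04      ]]
```

View pics/w6.png

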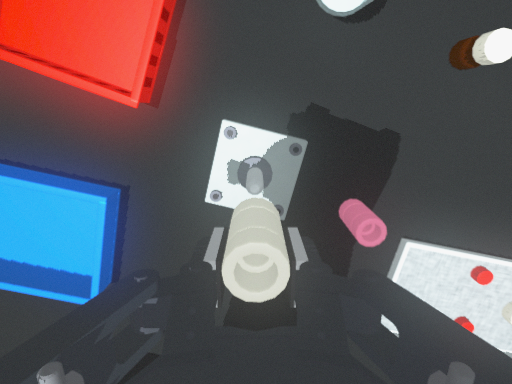

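The sleeve came off the pin still held straight, and the gauge and neighbours haven't moved. Moving to the red basket.

drive_tool:
  dr:
    - [0,0,0]
    - [0,0,0]
    - [0,0,0]
    - [0.1,-0.18,0]
    - [0.1,-0.18,0]
  linear:
    - [0.035,-0.03,0]
    - [0.073,-0.064,0.001]
    - [0.112,-0.099,0.002]
    - [0.152,-0.134,0.003]
    - [0.171,-0.151,0.003]
  jaw: [1,1,1,1,1]

```text
time: 7.8
position: [0.6774, 0.2313, 0.2389]
ee_rot: [[0.933, 0.359, -0.001], [0.359, -0.933, -0.001], [-0.001, 0.0, -1.0]]
contact_force: [1.1, -0.8, -0.3]
finger_gap: 0.0285
```

drive_tool:
  dr:
    - [0,0,0]
    - [0,0,0]
  linear:
    - [0,0,0]
    - [0,0,0]
  jaw: [1,1]

```text
time: 8.05
position: [0.6768, 0.2307, 0.2376]
ee_rot: [[0.933, 0.359, -0.003], [0.359, -0.933, -0.002], [-0.003, 0.001, -1.0]]
contact_force: [0.3, -0.3, -0.4]
finger_gap: 0.029
```

Run:
```python
from h import *
go([.677,.229,.106])
s=ctrl.get_state()
im=imaging.snapshot("wrist")[:,:,::-1].copy()
C=cam("wrist",s)
for z,c in ((.004,(0,255,0)),):
    for p in w2p(C,[[.68+.015*np.cos(a),.23+.015*np.sin(a),z] for a in np.linspace(0,6.2,24)]): cv2.circle(im,tuple(int(v) for v in p),1,c,-1)
cv2.imwrite("pics/w7.png",im)
```

```text
t 8.05 pos [0.6768 0.2307 0.2376] F [ 0.3 -0.3 -0.4] gap 0.029 -> shift [-0.      0.0016  0.1316] dist 0.132
dr [0.03 0.19 0.  ] yaw 21.05
```

View pics/w7.png

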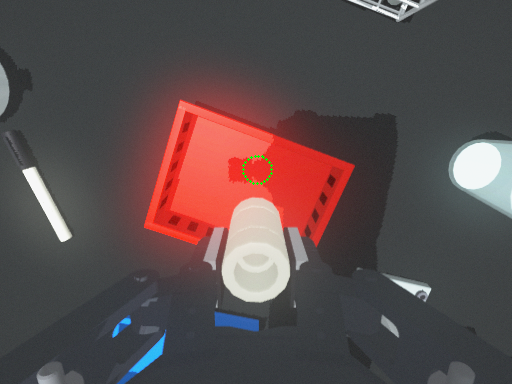

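The predicted footprint (257,170) lies well inside the red basket. Lowering.

drive_tool:
  dr:
    - [0,0,0]
    - [0,0.1,0]
    - [0,0.19,0]
    - [0,0.19,0]
  linear:
    - [0,0.001,0.04]
    - [0,0.0015,0.085]
    - [0,0.0015,0.12]
    - [0,0.0015,0.129]
  jaw: [1,1,1,1]

```text
time: 8.6
position: [0.6757, 0.2271, 0.1072]
ee_rot: [[0.934, 0.357, -0.003], [0.357, -0.934, -0.002], [-0.003, 0.0, -1.0]]
contact_force: [0.1, 0.5, 0.0]
finger_gap: 0.0289
```

drive_tool:
  dr:
    - [0,0,0]
    - [0,0,0]
  linear:
    - [0,0,0.001]
    - [0,0,0.002]
  jaw: [1,1]

```text
time: 8.85
position: [0.6764, 0.2269, 0.1069]
ee_rot: [[0.934, 0.357, -0.001], [0.357, -0.934, -0.001], [-0.001, 0.001, -1.0]]
contact_force: [0.8, -1.1, -0.4]
finger_gap: 0.0289
```

drive_tool:
  dr:
    - [0,0,0]
    - [0,0,0]
    - [0,0,0]
  linear:
    - [0,0,0.002]
    - [0,0,0.003]
    - [0,0,0.003]
  jaw: [1,1,1]

```text
time: 9.22
position: [0.6764, 0.227, 0.1042]
ee_rot: [[0.934, 0.357, -0.0], [0.357, -0.934, -0.001], [-0.001, 0.001, -1.0]]
contact_force: [0.1, 1.0, -0.9]
finger_gap: 0.0286
```

drive_tool:
  dr:
    - [0,0,0]
    - [0,0,0]
    - [0,0,0]
  linear:
    - [0,0,0.001]
    - [0,0,0.002]
    - [0,0,0.002]
  jaw: [1,1,1]

```text
time: 9.6
position: [0.6765, 0.2271, 0.1025]
ee_rot: [[0.934, 0.357, -0.0], [0.357, -0.934, -0.001], [-0.0, 0.001, -1.0]]
contact_force: [-1.2, -0.1, 3.7]
finger_gap: 0.029
```

Light contact with the floor (3.7 N). Releasing.

drive_tool:
  dr:
    - [0,0,0]
    - [0,0,0]
    - [0,0,0]
  linear:
    - [0,0,0]
    - [0,0,0]
    - [0,0,0]
  jaw: [0.2,-0.18,-0.18]

```text
time: 9.98
position: [0.6764, 0.227, 0.1024]
ee_rot: [[0.934, 0.357, -0.0], [0.357, -0.934, -0.001], [-0.001, 0.001, -1.0]]
contact_force: [0.2, 0.5, -0.1]
finger_gap: 0.0504
```

drive_tool:
  dr:
    - [0,0,0]
    - [0,0,0]
    - [0,0,0]
    - [0,0,0]
    - [0,0,0]
  linear:
    - [0,0,-0.01]
    - [0,0,-0.03]
    - [0,0,-0.07]
    - [0,0,-0.11]
    - [0,0,-0.14]
  jaw: [-0.18,-0.18,-0.18,-0.18,-0.18]

```text
time: 10.6
position: [0.6767, 0.2272, 0.2452]
ee_rot: [[0.934, 0.357, 0.002], [0.357, -0.934, -0.0], [0.002, 0.001, -1.0]]
contact_force: [1.2, -0.1, 0.1]
finger_gap: 0.0504
```

Run:
```python
from h import *
go([.5200,-.3388,.25])
im=imaging.snapshot("wrist")[:,:,::-1].copy()
cv2.imwrite("pics/w8.png",im)
```

```text
t 10.6 pos [0.6767 0.2272 0.2452] F [ 1.2 -0.1  0.1] gap 0.0504 -> shift [-0.3485  0.4728 -0.005 ] dist 0.587
dr [ 0.04 -0.1  -0.  ] yaw 20.92
```

View pics/w8.png

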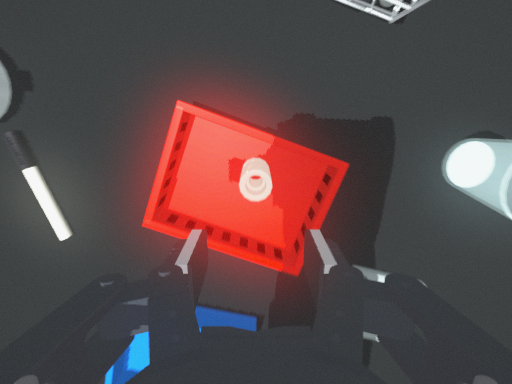

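The first sleeve stands upright in the red basket at about (256,179). Now the second sleeve.

drive_tool:
  dr:
    - [0,0,0]
    - [0,0,0]
    - [0,0,0]
    - [0,0,0]
    - [0,0,0]
  linear:
    - [-0.028,0.038,-0.001]
    - [-0.057,0.077,-0.002]
    - [-0.088,0.119,-0.003]
    - [-0.12,0.163,-0.004]
    - [-0.153,0.207,-0.005]
  jaw: [-0.18,-0.5,-1,-1,-1]

```text
time: 11.28
position: [0.6079, -0.022, 0.2542]
ee_rot: [[0.934, 0.357, 0.008], [0.357, -0.934, 0.001], [0.008, 0.001, -1.0]]
contact_force: [1.2, -0.0, 0.1]
finger_gap: 0.0851
```

drive_tool:
  dr:
    - [0,0,0]
    - [0,0,0]
    - [0,0,0]
    - [0,0,0]
    - [0,0,0]
  linear:
    - [-0.033,0.044,0]
    - [-0.066,0.089,0]
    - [-0.099,0.134,0]
    - [-0.132,0.179,0]
    - [-0.165,0.224,0]
  jaw: [-1,-1,-1,-1,-1]

```text
time: 11.9
position: [0.5332, -0.2919, 0.2541]
ee_rot: [[0.934, 0.357, 0.009], [0.357, -0.934, 0.001], [0.008, 0.002, -1.0]]
contact_force: [0.5, 0.0, -1.6]
finger_gap: 0.0852
```

Run:
```python
from h import *
go([.5200,-.3388,.25])
```

```text
t 11.9 pos [ 0.5332 -0.2919  0.2541] F [ 0.5  0.  -1.6] gap 0.0852 -> shift [-0.0292  0.0391  0.0039] dist 0.049
dr [ 0.13 -0.48 -0.  ] yaw 20.94
```

drive_tool:
  dr:
    - [0,0,0]
    - [0.1,-0.4,0]
    - [0.1,-0.4,0]
    - [0.1,-0.4,0]
  linear:
    - [-0.02,0.027,0.002]
    - [-0.029,0.039,0.004]
    - [-0.029,0.039,0.004]
    - [-0.029,0.039,0.004]
  jaw: [-1,-1,-1,-1]

```text
time: 12.4
position: [0.5205, -0.3375, 0.25]
ee_rot: [[0.934, 0.358, 0.001], [0.358, -0.934, 0.0], [0.002, 0.0, -1.0]]
contact_force: [0.1, 0.3, -0.1]
finger_gap: 0.0854
```

Run:
```python
from h import *
go([.5200,-.3388,.101])
s=ctrl.get_state()
import pickle;pickle.dump(s,open("s9.pkl","wb"))
im=imaging.snapshot("wrist")[:,:,::-1].copy()
cv2.imwrite("pics/w9.png",im)
cv2.imwrite("pics/w9c.png",cv2.resize(im[120:260,180:330],None,fx=4,fy=4,interpolation=cv2.INTER_CUBIC))
```

```text
t 12.4 pos [ 0.5205 -0.3375  0.25  ] F [ 0.1  0.3 -0.1] gap 0.0854 -> shift [-0.0012  0.001   0.149 ] dist 0.149
dr [ 0.01 -0.09 -0.  ] yaw 21.0
```

View pics/w9c.png

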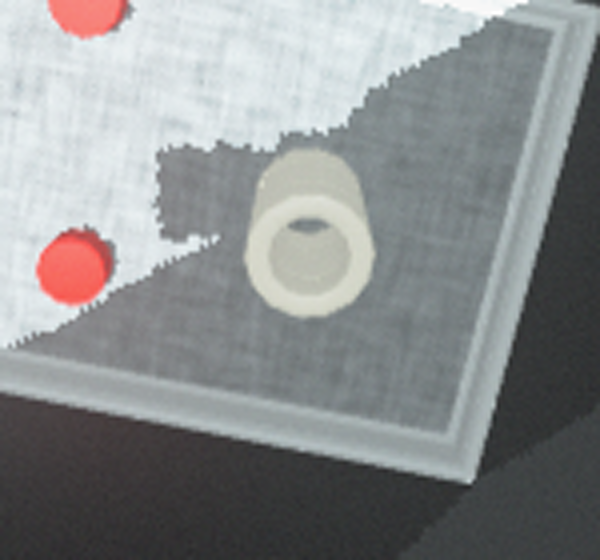

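View pics/w9.png

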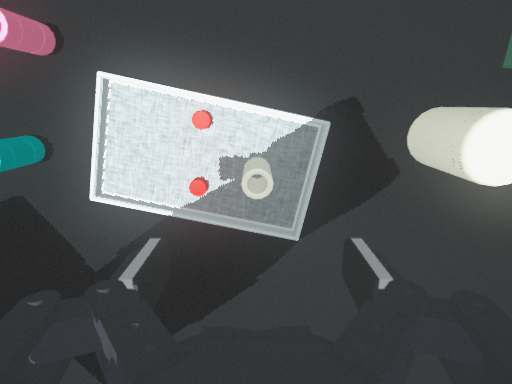

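The second sleeve's ring is at (257.5,184), and both caps are still in place.

Run:
```python
from h import *
import pickle;s=pickle.load(open("s9.pkl","rb"))
P=p2w(cam("wrist",s),(257.5,184),.063)[0];print(P)
go([*P[:2],.101])
```

```text
[ 0.52231704 -0.33837318  0.063     ]
t 12.45 pos [ 0.5206 -0.3374  0.2501] F [0.1 0.4 0.3] gap 0.0855 -> shift [0.001  0.0015 0.1491] dist 0.149
dr [ 0.02 -0.09 -0.  ] yaw 21.02
```

drive_tool:
  dr:
    - [0,0,0]
    - [0,0,0]
    - [0,0,0]
    - [0,0,0]
    - [0,0,0]
  linear:
    - [0.001,0.0015,0.045]
    - [0.001,0.0015,0.09]
    - [0.001,0.0015,0.125]
    - [0.001,0.0015,0.148]
    - [0.001,0.0015,0.148]
  jaw: [-1,-1,-1,-1,-1]

```text
time: 13.08
position: [0.5219, -0.3367, 0.1006]
ee_rot: [[0.933, 0.36, -0.001], [0.36, -0.933, 0.002], [-0.0, -0.003, -1.0]]
contact_force: [-0.4, -0.6, -0.0]
finger_gap: 0.0854
```

drive_tool:
  dr:
    - [0,0,0]
    - [0,0,0]
    - [0,0,0]
    - [0,0,0]
    - [0,0,0]
  linear:
    - [0,0,0]
    - [0,0,0]
    - [0,0,0]
    - [0,0,0]
    - [0,0,0]
  jaw: [0,1,1,1,1]
  force: 40

```text
time: 13.7
position: [0.5223, -0.3369, 0.1016]
ee_rot: [[0.933, 0.36, 0.0], [0.36, -0.933, 0.002], [0.001, -0.001, -1.0]]
contact_force: [-0.5, 0.8, 5.3]
finger_gap: 0.0288
```

Run:
```python
from h import *
go([.52,-.338,.225])
```

```text
t 13.7 pos [ 0.5223 -0.3369  0.1016] F [-0.5  0.8  5.3] gap 0.0288 -> shift [-0.0025  0.     -0.1234] dist 0.123
dr [-0.08 -0.05  0.  ] yaw 21.11
```

drive_tool:
  dr:
    - [0,0,0]
    - [0,0,0]
    - [0,0,0]
    - [0,0,0]
  linear:
    - [0,0,-0.03]
    - [0,0,-0.07]
    - [0,0,-0.11]
    - [0,0,-0.12]
  jaw: [1,1,1,1]

```text
time: 14.2
position: [0.5231, -0.3377, 0.2246]
ee_rot: [[0.933, 0.36, 0.004], [0.36, -0.933, -0.001], [0.003, 0.002, -1.0]]
contact_force: [0.4, 0.3, -0.5]
finger_gap: 0.0288
```

Run:
```python
from h import *
s=ctrl.get_state()
im=imaging.snapshot("wrist");cv2.imwrite("pics/w10.png",im[:,:,::-1])
im=im[:,:,::-1][200:340,190:330];cv2.imwrite("pics/w10c.png",cv2.resize(im,None,fx=4,fy=4,interpolation=cv2.INTER_CUBIC))
go([.5715,.027,.225])
```

```text
t 14.25 pos [ 0.5229 -0.3376  0.2243] F [0.2 0.4 0.7] gap 0.0289 -> shift [ 0.1766 -0.3227 -0.0007] dist 0.368
dr [ 0.1  -0.18 -0.  ] yaw 21.1
```

View pics/w10c.png

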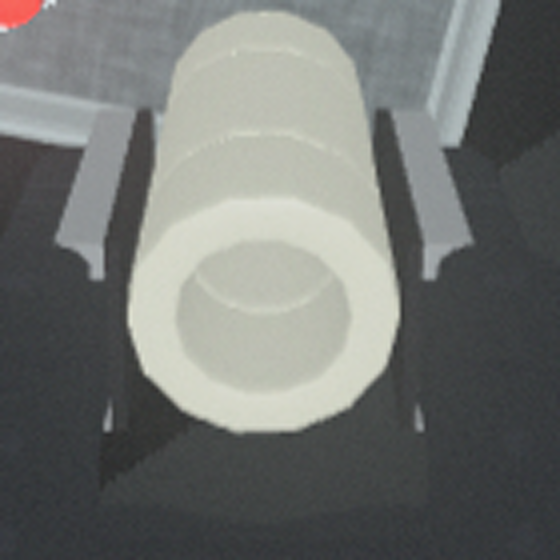

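This sleeve sits about 3 mm further back in the jaws: its ring is at crop y≈315, against 290 for the first. I'll shift the gauge target by that amount, to TCP (0.5737, 0.0278).

Run:
```python
from h import *
go([.5737,.0278,.215])
```

```text
t 14.25 pos [ 0.5229 -0.3376  0.2243] F [0.2 0.4 0.7] gap 0.0289 -> shift [ 0.1789 -0.3227  0.0094] dist 0.369
dr [ 0.1  -0.18 -0.  ] yaw 21.1
```

drive_tool:
  dr:
    - [0,0,0]
    - [0,0,0]
    - [0,0,0]
    - [0,0,0]
    - [0,0,0]
  linear:
    - [0.022,-0.04,0]
    - [0.045,-0.081,0]
    - [0.068,-0.124,0]
    - [0.092,-0.168,0]
    - [0.116,-0.212,0]
  jaw: [1,1,1,1,1]

```text
time: 14.88
position: [0.5543, -0.0965, 0.223]
ee_rot: [[0.933, 0.36, 0.002], [0.36, -0.933, -0.0], [0.002, 0.001, -1.0]]
contact_force: [0.5, 0.0, 0.5]
finger_gap: 0.0288
```

Run:
```python
from h import *
go([.5737,.0278,.200],yaw=20.9)
```

```text
t 14.88 pos [ 0.5543 -0.0965  0.223 ] F [0.5 0.  0.5] gap 0.0288 -> shift [ 0.0628 -0.109   0.023 ] dist 0.128
dr [ 0.04 -0.09  0.18] yaw 21.08
```

drive_tool:
  dr:
    - [0,0,0]
    - [0,0,0.18]
    - [0,-0.09,0.18]
    - [0,-0.09,0.18]
    - [0,-0.09,0.18]
  linear:
    - [0.025,-0.043,0]
    - [0.05,-0.086,0]
    - [0.063,-0.109,0.005]
    - [0.063,-0.109,0.023]
    - [0.063,-0.109,0.03]
  jaw: [1,1,1,1,1]

```text
time: 15.5
position: [0.5729, 0.0282, 0.1908]
ee_rot: [[0.934, 0.357, -0.003], [0.357, -0.934, -0.001], [-0.003, -0.0, -1.0]]
contact_force: [1.2, 0.4, -0.2]
finger_gap: 0.0284
```

Run:
```python
from h import *
go([.5737,.0278,.18],yaw=20.9)
for n in ("wrist","scene"):
    im=imaging.snapshot(n)[:,:,::-1];cv2.imwrite(f"pics/{n}11.png",im)
cv2.imwrite("pics/scene11c.png",cv2.resize(im[130:230,220:340],None,fx=5,fy=5,interpolation=cv2.INTER_CUBIC))
```

```text
t 15.5 pos [0.5729 0.0282 0.1908] F [ 1.2  0.4 -0.2] gap 0.0284 -> shift [0.0007 0.0006 0.0108] dist 0.011
dr [-0.02  0.19  0.04] yaw 20.94
```

View pics/wrist11.png

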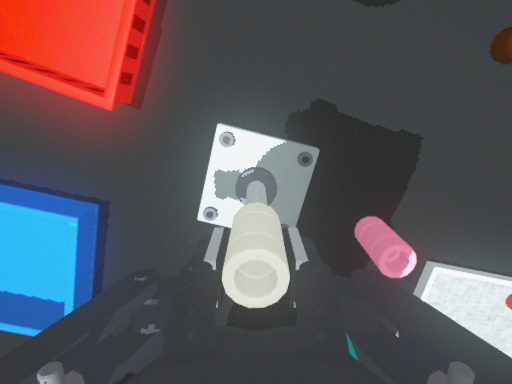

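View pics/scene11c.png

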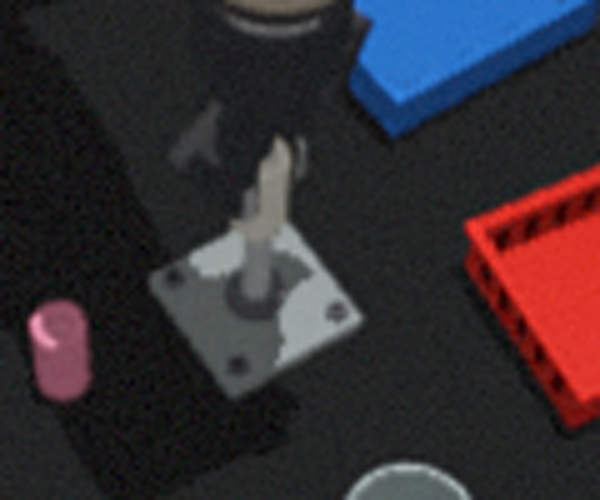

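The second sleeve is lined up over the pin in the same way. Descending.

drive_tool:
  dr:
    - [0,0.1,0]
    - [0,0.2,0]
    - [0,0.2,0]
    - [0,0.2,0]
  linear:
    - [0.0007,0.0006,0.007]
    - [0.0007,0.0006,0.014]
    - [0.0007,0.0006,0.019]
    - [0.0007,0.0006,0.022]
  jaw: [1,1,1,1]

```text
time: 16.1
position: [0.5738, 0.0271, 0.1692]
ee_rot: [[0.934, 0.356, 0.0], [0.356, -0.934, 0.0], [0.001, -0.0, -1.0]]
contact_force: [-0.0, -0.2, 0.2]
finger_gap: 0.0289
```

Run:
```python
from h import *
go([.5737,.0278,.16],yaw=20.9)
```

```text
t 16.1 pos [0.5738 0.0271 0.1692] F [-0.  -0.2  0.2] gap 0.0289 -> shift [ 0.0001 -0.0007  0.0092] dist 0.009
dr [-0.01 -0.03 -0.03] yaw 20.87
```

drive_tool:
  dr:
    - [0,0,0]
    - [0,0,0]
    - [0,0,0]
    - [0,0,0]
  linear:
    - [0,-0.0004,0.003]
    - [0,-0.0004,0.006]
    - [0,-0.0004,0.009]
    - [0,-0.0004,0.012]
  jaw: [1,1,1,1]

```text
time: 16.6
position: [0.5738, 0.0276, 0.1571]
ee_rot: [[0.934, 0.356, 0.001], [0.356, -0.934, 0.001], [0.001, -0.0, -1.0]]
contact_force: [0.2, 1.2, 0.9]
finger_gap: 0.0292
```

drive_tool:
  dr:
    - [0,0,0]
    - [0,0,0]
    - [0,0,0]
  linear:
    - [0,0,0.002]
    - [0,0,0.004]
    - [0,0,0.0055]
  jaw: [1,1,1]

```text
time: 16.98
position: [0.5738, 0.0276, 0.1515]
ee_rot: [[0.934, 0.356, 0.001], [0.356, -0.934, 0.001], [0.001, -0.0, -1.0]]
contact_force: [0.4, 1.3, 0.5]
finger_gap: 0.0289
```

drive_tool:
  dr:
    - [0,0,0]
    - [0,0,0]
    - [0,0,0]
  linear:
    - [0,0,0.001]
    - [0,0,0.002]
    - [0,0,0.003]
  jaw: [1,1,1]

```text
time: 17.35
position: [0.5739, 0.0276, 0.1485]
ee_rot: [[0.934, 0.356, 0.001], [0.356, -0.934, 0.001], [0.001, -0.0, -1.0]]
contact_force: [1.0, 0.3, -0.4]
finger_gap: 0.0285
```

drive_tool:
  dr:
    - [0,0,0]
    - [0,0,0]
    - [0,0,0]
  linear:
    - [0,0,0.002]
    - [0,0,0.004]
    - [0,0,0.006]
  jaw: [1,1,1]

```text
time: 17.73
position: [0.5738, 0.0276, 0.1423]
ee_rot: [[0.934, 0.356, 0.001], [0.356, -0.934, 0.001], [0.001, -0.0, -1.0]]
contact_force: [-0.9, 0.1, 0.8]
finger_gap: 0.0286
```

It has passed the shrunken stop freely, with no force. Continuing towards the seat (TCP z≈0.1205).

drive_tool:
  dr:
    - [0,0,0]
    - [0,0,0]
    - [0,0,0]
    - [0,0,0]
  linear:
    - [0,0,0.003]
    - [0,0,0.006]
    - [0,0,0.009]
    - [0,0,0.012]
  jaw: [1,1,1,1]

```text
time: 18.23
position: [0.5738, 0.0277, 0.1301]
ee_rot: [[0.934, 0.356, 0.001], [0.356, -0.934, 0.001], [0.001, -0.0, -1.0]]
contact_force: [-0.1, 1.2, -0.1]
finger_gap: 0.0286
```

drive_tool:
  dr:
    - [0,0,0]
    - [0,0,0]
    - [0,0,0]
    - [0,0,0]
  linear:
    - [0,0,0.002]
    - [0,0,0.004]
    - [0,0,0.006]
    - [0,0,0.0075]
  jaw: [1,1,1,1]

```text
time: 18.73
position: [0.5739, 0.0276, 0.1225]
ee_rot: [[0.934, 0.356, 0.001], [0.356, -0.934, 0.001], [0.001, -0.0, -1.0]]
contact_force: [-0.5, 0.0, -0.1]
finger_gap: 0.0291
```

drive_tool:
  dr:
    - [0,0,0]
    - [0,0,0]
  linear:
    - [0,0,0.001]
    - [0,0,0.0015]
  jaw: [1,1]

```text
time: 18.98
position: [0.5739, 0.0277, 0.1209]
ee_rot: [[0.934, 0.356, 0.001], [0.356, -0.934, 0.001], [0.001, -0.0, -1.0]]
contact_force: [0.6, -0.0, -0.1]
finger_gap: 0.0287
```

drive_tool:
  dr:
    - [0,0,0]
    - [0,0,0]
  linear:
    - [0,0,0.0008]
    - [0,0,0.0015]
  jaw: [1,1]

```text
time: 19.23
position: [0.574, 0.0276, 0.1206]
ee_rot: [[0.934, 0.356, 0.002], [0.356, -0.934, 0.001], [0.002, 0.0, -1.0]]
contact_force: [-5.2, 0.4, 16.5]
finger_gap: 0.0288
```

It seated on the collar at z=0.1206, as predicted, with a light 16 N, so it passes. Lifting straight off.

drive_tool:
  dr:
    - [0,0,0]
    - [0,0,0]
    - [0,0,0]
    - [0,0,0]
    - [0,0,0]
  linear:
    - [0,0,-0.008]
    - [0,0,-0.03]
    - [0,0,-0.06]
    - [0,0,-0.1]
    - [0,0,-0.125]
  jaw: [1,1,1,1,1]

```text
time: 19.85
position: [0.5741, 0.0274, 0.2478]
ee_rot: [[0.934, 0.356, 0.004], [0.356, -0.934, 0.0], [0.004, 0.001, -1.0]]
contact_force: [-0.0, -0.6, -0.3]
finger_gap: 0.0289
```

Run:
```python
from h import *
go([.429,.224,.24],yaw=15)
```

```text
t 19.85 pos [0.5741 0.0274 0.2478] F [-0.  -0.6 -0.3] gap 0.0289 -> shift [-0.0656 -0.2354  0.0073] dist 0.244
dr [ 0.04 -0.21  5.87] yaw 20.87
```

drive_tool:
  dr:
    - [0,0,0]
    - [0,0,0]
    - [0,0,0]
    - [0,-0.2,0]
    - [0,-0.2,0]
  linear:
    - [-0.013,-0.045,0.001]
    - [-0.027,-0.095,0.003]
    - [-0.041,-0.147,0.005]
    - [-0.055,-0.197,0.007]
    - [-0.066,-0.235,0.007]
  jaw: [1,1,1,1,1]

```text
time: 20.48
position: [0.4398, 0.1957, 0.2405]
ee_rot: [[0.918, 0.397, -0.01], [0.397, -0.917, 0.022], [-0.0, -0.024, -1.0]]
contact_force: [0.4, 0.5, -0.3]
finger_gap: 0.0289
```

drive_tool:
  dr:
    - [0,0,0]
    - [0,0,0]
    - [0,0,0]
  linear:
    - [0,0.001,0]
    - [0,0.001,0]
    - [0,0.001,0]
  jaw: [1,1,1]

```text
time: 20.85
position: [0.441, 0.1941, 0.2405]
ee_rot: [[0.919, 0.395, -0.009], [0.395, -0.918, 0.022], [-0.0, -0.023, -1.0]]
contact_force: [-0.2, -0.5, 0.0]
finger_gap: 0.0287
```

Run:
```python
from h import *
go([.429,.224,.106])
s=ctrl.get_state()
im=imaging.snapshot("wrist")[:,:,::-1].copy()
C=cam("wrist",s)
x,y=s['position'][:2]
for p in w2p(C,[[x+.015*np.cos(a),y+.015*np.sin(a),.004] for a in np.linspace(0,6.2,24)]): cv2.circle(im,tuple(int(v) for v in p),1,(0,255,0),-1)
cv2.imwrite("pics/w12.png",im)
```

```text
t 20.85 pos [0.441  0.1941 0.2405] F [-0.2 -0.5  0. ] gap 0.0287 -> shift [ 0.0008 -0.0291  0.1352] dist 0.138
dr [-1.35  0.01 -0.  ] yaw 23.29
```

View pics/w12.png

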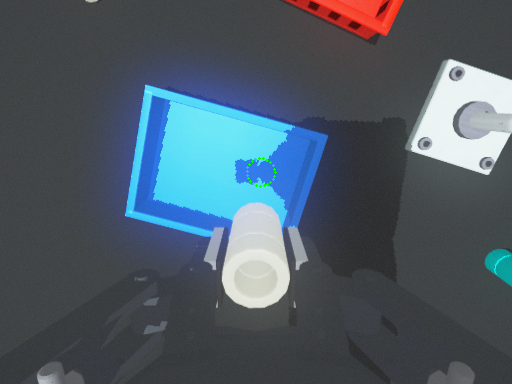

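The view shows a 1.3° tilt and a point short of the tray centre. I'll correct both before lowering.

drive_tool:
  dr:
    - [-0.7,0,0]
    - [-1.35,0,0]
    - [-1.35,0,0]
    - [-1.35,0,0]
  linear:
    - [0,-0.015,0]
    - [0.001,-0.029,0]
    - [0.001,-0.029,0.001]
    - [0.001,-0.029,0.001]
  jaw: [1,1,1,1]

```text
time: 21.4
position: [0.438, 0.2045, 0.24]
ee_rot: [[0.909, 0.418, -0.007], [0.418, -0.909, 0.013], [-0.001, -0.014, -1.0]]
contact_force: [0.3, -0.3, 0.4]
finger_gap: 0.0288
```

Run:
```python
from h import *
go([.429,.222,.106])
```

```text
t 21.4 pos [0.438  0.2045 0.24  ] F [ 0.3 -0.3  0.4] gap 0.0288 -> shift [-0.0008 -0.0178  0.1343] dist 0.135
dr [-0.81  0.04 -0.  ] yaw 24.69
```

Run:
```python
from h import *
s=ctrl.get_state();print(s['q'].round(1),s['qd'].round(1))
```

```text
[ 24.6  11.4 -13.3  65.3   0.8 179.9] [-0.2 -0.1  0.   0.1 -0.   0. ]
```

The last joint has reached its 180° limit, so I'll turn the tool to yaw ≈ 36° for the placing.

Run:
```python
from h import *
go([.429,.222,.24],yaw=36)
```

```text
t 21.4 pos [0.438  0.2045 0.24  ] F [ 0.3 -0.3  0.4] gap 0.0288 -> shift [-0.0009 -0.0197  0.0003] dist 0.02
dr [ -0.81  -0.04 -11.31] yaw 24.69
```

drive_tool:
  dr:
    - [-0.4,0,-4]
    - [-0.8,0,-8]
    - [-0.8,0,-11.3]
    - [-0.8,0,-11.3]
    - [-0.8,0,-11.3]
  linear:
    - [0,0,0]
    - [0,-0.009,0]
    - [-0.001,-0.018,0]
    - [-0.001,-0.018,0]
    - [-0.001,-0.018,0]
  jaw: [1,1,1,1,1]

```text
time: 22.02
position: [0.4297, 0.2202, 0.2403]
ee_rot: [[0.81, 0.587, 0.001], [0.587, -0.81, 0.0], [0.001, -0.0, -1.0]]
contact_force: [0.2, -0.1, 0.5]
finger_gap: 0.0288
```

Run:
```python
from h import *
s=ctrl.get_state();print(s['q'].round(1))
go([.429,.222,.106])
im=imaging.snapshot("wrist")[:,:,::-1].copy()
C=cam("wrist",s)
x,y=.429,.222
for p in w2p(C,[[x+.015*np.cos(a),y+.015*np.sin(a),.004] for a in np.linspace(0,6.2,24)]): cv2.circle(im,tuple(int(v) for v in p),1,(0,255,0),-1)
cv2.imwrite("pics/w13.png",im)
```

```text
[ 27.1  11.3 -13.4  65.2   0.  171.2]
t 22.02 pos [0.4297 0.2202 0.2403] F [ 0.2 -0.1  0.5] gap 0.0288 -> shift [ 0.0004 -0.0018  0.1343] dist 0.134
dr [-0.   -0.04  0.  ] yaw 35.91
```

View pics/w13.png

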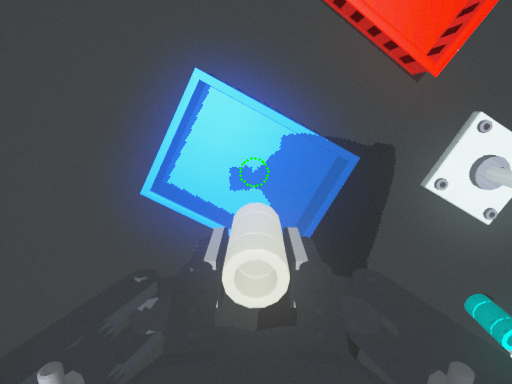

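The tool is now vertical, and the footprint (254,172) is at the blue tray's centre. Lowering.

drive_tool:
  dr:
    - [0,0,0]
    - [0,0,0]
    - [0,0,0]
    - [0,0,0]
    - [0,0,0]
  linear:
    - [0,0,0.04]
    - [0,0,0.085]
    - [0,0,0.12]
    - [0,0,0.133]
    - [0,0,0.134]
  jaw: [1,1,1,1,1]

```text
time: 22.7
position: [0.4298, 0.22, 0.1061]
ee_rot: [[0.81, 0.586, -0.0], [0.586, -0.81, 0.0], [-0.0, -0.0, -1.0]]
contact_force: [-0.7, 0.2, 0.4]
finger_gap: 0.029
```

Run:
```python
from h import *
go([.429,.220,.1025],yaw=36)
```

```text
t 22.7 pos [0.4298 0.22   0.1061] F [-0.7  0.2  0.4] gap 0.029 -> shift [-0.0007 -0.0004  0.0036] dist 0.004
dr [-0.01  0.01 -0.11] yaw 35.89
```

drive_tool:
  dr:
    - [0,0,0]
    - [0,0,0]
    - [0,0,0]
  linear:
    - [0,0,0.002]
    - [0,0,0.0035]
    - [0,0,0.004]
  jaw: [1,1,1]

```text
time: 23.08
position: [0.4301, 0.2202, 0.1027]
ee_rot: [[0.81, 0.586, 0.001], [0.586, -0.81, 0.001], [0.001, -0.0, -1.0]]
contact_force: [-0.2, 0.6, -0.1]
finger_gap: 0.0287
```

drive_tool:
  dr:
    - [0,0,0]
    - [0,0,0]
  linear:
    - [0,0,0.0005]
    - [0,0,0.001]
  jaw: [1,1]

```text
time: 23.32
position: [0.4302, 0.2202, 0.1025]
ee_rot: [[0.81, 0.586, 0.001], [0.586, -0.81, 0.001], [0.002, 0.0, -1.0]]
contact_force: [-4.1, -3.4, 16.1]
finger_gap: 0.0285
```

drive_tool:
  dr:
    - [0,0,0]
    - [0,0,0]
    - [0,0,0]
    - [0,0,0]
  linear:
    - [0,0,0]
    - [0,0,0]
    - [0,0,0]
    - [0,0,0]
  jaw: [1,0.2,-0.18,-0.18]

```text
time: 23.82
position: [0.4302, 0.2203, 0.1024]
ee_rot: [[0.81, 0.586, 0.001], [0.586, -0.81, 0.001], [0.002, 0.0, -1.0]]
contact_force: [0.2, -0.2, 0.0]
finger_gap: 0.0504
```

drive_tool:
  dr:
    - [0,0,0]
    - [0,0,0]
    - [0,0,0]
    - [0,0,0]
    - [0,0,0]
  linear:
    - [0,0,-0.01]
    - [0,0,-0.03]
    - [0,0,-0.07]
    - [0,0,-0.11]
    - [0,0,-0.14]
  jaw: [-0.18,-0.18,-0.18,-0.18,-0.18]

```text
time: 24.45
position: [0.4302, 0.2202, 0.2449]
ee_rot: [[0.81, 0.586, 0.003], [0.586, -0.81, 0.002], [0.003, 0.0, -1.0]]
contact_force: [1.0, -0.2, -0.3]
finger_gap: 0.0503
```

drive_tool:
  dr:
    - [0,0,0]
    - [0,0,0]
    - [0,0,0]
  linear:
    - [-0.02,0,-0.02]
    - [-0.05,0,-0.03]
    - [-0.06,0,-0.03]
  jaw: [-0.18,-0.18,-0.18]

```text
time: 24.82
position: [0.3807, 0.1845, 0.276]
ee_rot: [[0.81, 0.586, 0.005], [0.586, -0.81, 0.002], [0.005, 0.001, -1.0]]
contact_force: [-0.2, 0.5, 0.0]
finger_gap: 0.0502
```

Run:
```python
from h import *
for n in ("wrist","scene","top"):
    im=imaging.snapshot(n)[:,:,::-1];cv2.imwrite(f"pics/{n}14.png",im)
```

```text
(no output)
```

View pics/wrist14.png

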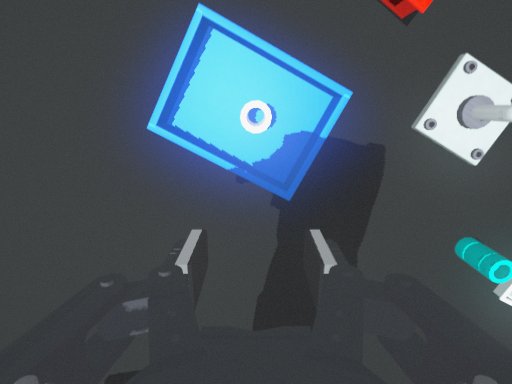

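View pics/scene14.png

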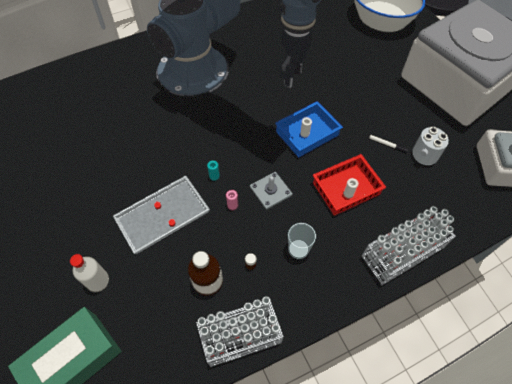

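View pics/top14.png

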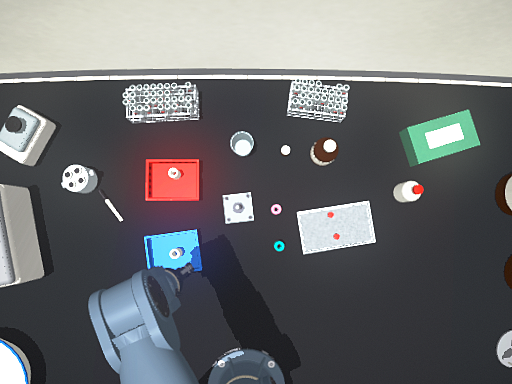

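In the scene view, one sleeve stands upright in the blue tray at (306,126) and one in the red basket at (351,187). Everything else is unmoved and the gripper is clear.

```bash
python3 -c "
from rig import ctrl
print(ctrl.close_job())"
```

```text
the job is handed in; nothing more can be done
None
```

Both sleeves are gauged and put away, and the job was handed in at about 25 s.

- **First sleeve (nearer the gauge):** it stopped hard about 20 mm onto the pin, at about 12 N, so it counts as shrunken. I stood it in the red basket before touching the second.
- **Second sleeve:** it slid freely past that point and seated on the collar at the predicted height, at about 16 N. I stood it upright in the blue tray.

The last pictures show both sleeves upright in their containers, the gripper clear, and the caps, look-alikes, bottles and pen where they started.

**Disagreements along the way:**
- The top and wrist cameras differed by about 3 mm on the pin's position. I used the wrist camera's value, nudged slightly towards the top camera's, and both sleeves went onto the pin without side force.
- The last joint reached its 180° limit above the blue tray, which tilted the tool by 1.3°. I turned the tool and levelled it before lowering the sleeve.

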